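# Line up the flow modules on the low shelf

## Task

Stand the four aluminium modules (three are in the white tray, one is already on the low grey shelf) upright on the shelf in one straight row along the middle of the board, in order of height with the tallest next to the end plate, their broad faces to the front and in line. Keep them close side by side: less than 10 mm between neighbours and between the tallest and the end plate. Set them down gently, do not tip any over, and leave everything else where it is.

Things in the scene. Friction and masses are not known exactly. Their poses are not given: they have to be found in the camera images.
- module_130: Bare aluminium rectangular module, 130 mm tall, 50 mm wide (its x), 40 mm thick (its y), with dark plate joints and, on top, two flat brass ports up to 3 mm proud. Origin: centre of its underside, z up. About 0.62 kg, varies. The four modules differ only in size. Starts upright in the white tray, in any of its six places, at any yaw.
- module_110: Bare aluminium rectangular module, 110 mm tall, 55 mm wide (its x), 40 mm thick (its y), with dark plate joints and, on top, two flat brass ports up to 3 mm proud. Origin: centre of its underside, z up. About 0.56 kg, varies. The four modules differ only in size. Starts upright in the white tray, in any of its six places, at any yaw.
- module_90: Bare aluminium rectangular module, 90 mm tall, 60 mm wide (its x), 40 mm thick (its y), with dark plate joints and, on top, two flat brass ports up to 3 mm proud. Origin: centre of its underside, z up. About 0.5 kg, varies. The four modules differ only in size. Starts upright in the white tray, in any of its six places, at any yaw.
- module_70: Bare aluminium rectangular module, 70 mm tall, 65 mm wide (its x), 40 mm thick (its y), with dark plate joints and, on top, two flat brass ports up to 3 mm proud. Origin: centre of its underside, z up. About 0.44 kg, varies. The four modules differ only in size. Starts standing on the shelf board, anywhere between the end plate and the jar, turned up to 0.6 rad from the row direction.
- shelf: Low grey fixed shelf left of the robot, open above: level board 320 mm long (x) by 110 deep (y), its surface 45 mm above the table. Origin on the table under the board centre; x runs along the board away from the end plate (and robot), y to the back. Upright end plate at the -x end: inner face at x = -152 mm, 60 mm above the board. Back lip 12 mm high, inner face y = +47 mm.
- shelf_end (a point): Point on the shelf board surface at the foot of the inner face of the end plate, on the middle line of the board; axes as the shelf. The row starts here and runs along +x.
- tray: White plastic tray, fixed, 270 x 420 mm outside, 20 mm high, floor 4 mm thick; origin under its centre. It holds three modules and the dish, flange and valve, 140 mm apart in two rows (x = -70, 70 mm) of three (y = -140, 0, 140 mm), each within 15 mm.
- dish: Glass cup, 68 mm across, 36 mm high, in the tray; origin under its centre. Leave alone.
- flange: Steel ring lying flat in the tray, 68 mm across, 20 mm high; origin under its centre. Leave alone.
- valve: Brass valve block in the tray, 68 mm long (x), 34 mm wide, 46 mm high with its black knob; origin under its centre. Leave alone.
- jar: Small amber jar, 36 mm across, 60 mm high, standing on the open (+x) end of the shelf board, centre 130 mm from the board centre, so its near side is about 262 mm from the end plate; origin under its centre. Leave alone.
- flask: White plastic bottle, 52 mm across, 110 mm high, between tray and shelf; origin under its centre. Leave alone.
- bottle: Amber glass bottle, 68 mm across, 150 mm high, beyond the far side of the tray; origin under its centre. Leave alone.

How it is judged:
By the outcome, as a careful person would: the job done as asked, in the order asked, and still so for the second after the job is handed in, with the robot touching nothing.
It also fails if it takes over 72 s, if anything falls off the work surface, if the arm or the gripper's body presses on something with over 40 N, if the wrist force passes 120 N, or if a joint passes its speed limit or range.

## Robot

A 6-joint arm with a two-finger parallel gripper is mounted at the origin on the work surface. World frame = base frame: x ahead of the robot, y to its left, z up, the work surface at z = 0. Lengths are in mm, angles in rad, forces in N, time in s.
With the tool pointing down it reaches from about 350 to 975 mm from the base axis. Payload 7.1 kg.
Tool frame: the origin (TCP) lies at the very end of the fingers, on their centre line; the grasp point (between the pads) lies 19 mm behind it; z points along the fingers, y is the line along which they close (so a half turn about z gives the same grasp; the last joint's range is limited). The gripper opens to 88 mm and grips with 3 to 60 N. Pads are 20 mm wide; open, the fingers measure 115 mm over their backs; the gripper's body (75 mm by 178 mm) begins 61 mm behind the grasp point.
Start: joints at [-1.157, 0.423, 1.63, -0, 1.089, -0.019], TCP at [262.149, -567.347, 222.675] pointing down, gripper open.
Joint ranges: [-3, 3], [-0.9, 2.11], [0.09, 2.58], [-1.31, 4.45], [0.11, 2.69], [-2.54, 2.54]. Speed limits (rad/s): [2.39, 2.39, 3.01, 3.14, 3.14, 3.14].

## Interface

Orientations are given as a rotation vector (axis times angle).
In Python, from workcell import ctrl, optics gives the robot as it stands.
- The arm moves only by the shell command python3 -m jog 'ROWS'. ROWS is JSON, a list of rows, each a list of 7 numbers: the shift along the tool's x, y, z in units of 40 mm (1.0 is 40 mm), then the turn, a rotation vector about the tool's x, y, z in units of 6 degrees (1.0 is 6 degrees), then the opening, from 0 (shut) to 1 (fully open). A call has 1 to 20 rows; each row shifts and turns the commanded pose from where the row before left it, along the tool's axes as they then stand; what a row does not reach is not made up. A row lasts 1/10 s, in which the tool goes at most 50 mm and 8.59 degrees, less where a joint would pass 70% of its speed; a pose out of reach is approached as far as the arm can. A call is refused whole if a number of a shift passes 1 or a number of a turn 1, either way. A call with a gripper value outside its range is refused whole. The fingers move at their own pace and stop on an object; the grip force is fixed at half the most. Time passes only in rows, so rows that do not move let the fingers close. It gives the time, the measured TCP pose, the force, the opening and the grip force at its end, in the units of the state.
- ctrl.get_obs(): the state, without advancing time (a new reading comes with each control period).
- optics.get_image(name): name is "scene" or "top"; returns the picture (420x560x3 uint8, red, green, blue); there is no depth.
- optics.camera_model(name): a dict with "fov_y" (degrees; the focal length in pixels is half the picture's height over the tangent of half this angle, whatever the lens; pixels are square), "cx", "cy" (the principal point, pixels), "view" (4x4, takes a point from world to camera coordinates). Camera axes: x right, y up, looking along -z (the intrinsics and any distortion apply to the point x, -y, -z); pixel columns grow to the right and rows downward; lengths in mm; the calibration is good to about 2 mm. A picture is of the moment at which its call begins. camera_model takes no time and is no camera call.
- ctrl.close_job(): hands the job in; it is judged then, once.
Trained networks look in the newest picture that a camera, given by its name, has taken for a name from the list of things; names that differ only in an ending like _2 or _b are one class to them, and where a whole thing is asked for, a point or a joint stands for the part that bears it (a point fixed in the world has none). Each returns a list of dicts, best first, with "conf" (0 to 1); they miss things now and then, are a little off and sometimes report something else, mostly with a low value. They report only what shows in the picture. A call takes as long as a camera call.
- optics.masks_of(target, camera): "pixels" (420x560 bool, what is visible of it) and "extent" ([centre column, centre row, width, height] in pixels, round what is visible of it).
The state is a dict: "t": time; "qpos": joint angles; "qvel": joint speeds; "joint_torque": joint torques, N m; "ee_pos": TCP position; "orientation": TCP orientation; "ft_force": force on the tool from outside, world axes, zero at the start; "moment": the same for the moment, N m; "width": finger opening in mm; "grasp_force": force on a finger pad.
Only numpy, scipy, OpenCV 4.12 (cv2) and the standard library are available. Lean on these libraries where they do the work, as an engineer would, in place of code of your own. Each camera call takes 0.05 s, during which the arm holds its last target. There are 200 camera calls.

## Working session

There is one attempt and no reset: what is moved stays moved. The work goes in short steps, Python scripts to look and compute and a shell command to move; the robot and the scene stay as the last step left them, time stands still between calls to the robot, and variables do not carry over. Pictures are saved under pics/ and viewed, at most 10 in all, crops included, and the job is handed in when it is done.

```bash
mkdir -p pics; ls
python3 - <<'E'
from workcell import ctrl, optics
import cv2,numpy as np
for n in("scene","top"):
    im=optics.get_image(n);cv2.imwrite(f"pics/{n}0.png",im[:,:,::-1])
    m=optics.camera_model(n);print(n,m)
    for t in("module_130","module_110","module_90","module_70","shelf","tray","jar"):
        try:
            for d in optics.masks_of(t,n)[:3]:print(t,round(d["conf"],2),np.round(d["extent"]),d["pixels"].sum())
        except Exception as e:print(t,e)
print(ctrl.get_obs())
E
```

```text
pics
scene {'fov_y': 43.34649890021543, 'cx': 269.3949068405672, 'cy': 211.18271397655872, 'view': array([[-6.35792444e-01,  7.71817204e-01,  8.13457783e-03,
         3.56967161e+02],
       [-5.16539004e-01, -4.33288278e-01,  7.38545006e-01,
         2.63876097e+02],
       [ 5.73546359e-01,  4.65359508e-01,  6.74155103e-01,
        -1.55056756e+03],
       [ 0.00000000e+00,  0.00000000e+00,  0.00000000e+00,
         1.00000000e+00]])}
module_130 0.89 [225. 194.  24.  47.] 813
module_130 0.8 [173. 167.  20.  49.] 935
module_130 0.68 [216. 135.  26.  52.] 1091
module_110 0.89 [225. 194.  24.  47.] 813
module_110 0.8 [173. 167.  20.  49.] 935
module_110 0.68 [216. 135.  26.  52.] 1091
module_90 0.89 [225. 194.  24.  47.] 813
module_90 0.8 [173. 167.  20.  49.] 935
module_90 0.68 [216. 135.  26.  52.] 1091
module_70 0.89 [225. 194.  24.  47.] 813
module_70 0.8 [173. 167.  20.  49.] 935
module_70 0.68 [216. 135.  26.  52.] 1091
shelf 0.84 [381. 264. 135. 147.] 6868
tray 0.77 [242. 200. 201. 119.] 9750
jar 0.89 [348. 289.  21.  34.] 585
jar 0.73 [172. 166.  19.  48.] 887
top {'fov_y': 57
[... 1145 characters left out ...]
33. 235. 179. 121.] 15263
{'t': 0.8, 'qpos': array([-1.15697015e+00,  4.23070892e-01,  1.62988143e+00,  2.72527804e-05,
        1.08860977e+00, -1.90437370e-02]), 'qvel': array([-0.00020451,  0.00040646, -0.00159537,  0.00033761, -0.00093635,
        0.0006191 ]), 'joint_torque': array([-1.41662000e-03, -5.44511318e+01, -2.74035341e+01,  6.43875101e-02,
        1.68966525e-02, -2.81672712e-06]), 'ee_pos': array([ 262.17678425, -567.34622489,  222.70055964]), 'orientation': array([3.06827655e+00, 6.74629478e-01, 4.66040445e-05]), 'ft_force': array([ 0.75808277, -0.18793247, -0.00825422]), 'moment': array([-0.01167045, -0.04279706,  0.0363129 ]), 'grasp_force': 0.0, 'width': 87.85669982191429}
```

Run:
```python
import cv2
a=cv2.imread("pics/top0.png")[120:320,110:450];cv2.imwrite("pics/top0c.png",cv2.resize(a,None,fx=2.35,fy=2.35,interpolation=cv2.INTER_CUBIC))
a=cv2.imread("pics/scene0.png")[80:360,110:480];cv2.imwrite("pics/scene0c.png",cv2.resize(a,None,fx=2.1,fy=2.1,interpolation=cv2.INTER_CUBIC))
```

```text
(no output)
```

View pics/top0c.png

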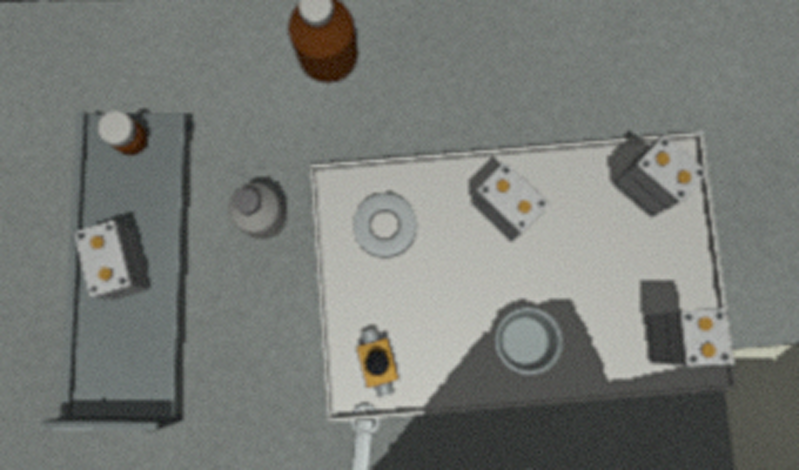

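View pics/scene0c.png

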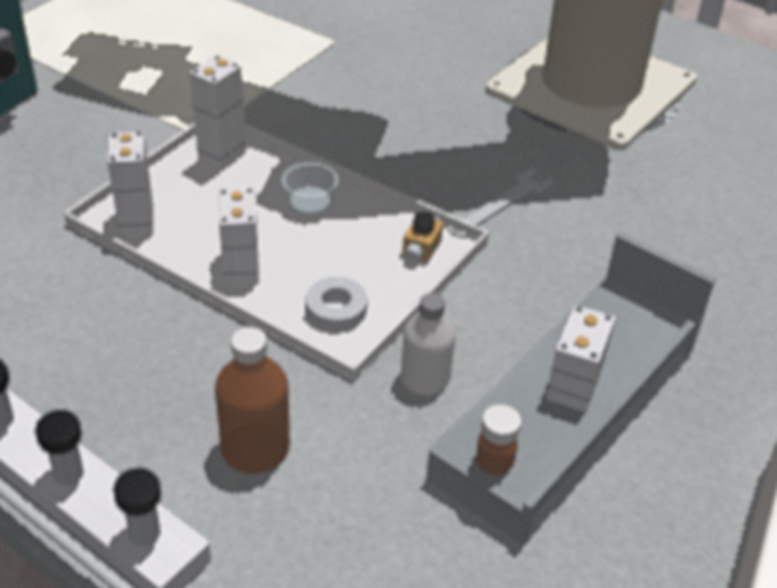

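```bash
cat > h.py <<'E'
from workcell import ctrl, optics
import cv2,numpy as np
from scipy.optimize import minimize
from scipy.spatial.transform import Rotation as R
CM={n:optics.camera_model(n) for n in("scene","top")}
def proj(P,n):
    m=CM[n];f=210/np.tan(np.radians(m["fov_y"])/2)
    c=np.c_[P,np.ones(len(P))]@m["view"].T
    return np.c_[m["cx"]+f*c[:,0]/-c[:,2],m["cy"]-f*c[:,1]/-c[:,2]]
def box(x0,x1,y0,y1,z0,z1):return np.array([[x,y,z]for x in(x0,x1)for y in(y0,y1)for z in(z0,z1)],float)
def place(P,p):
    c,s=np.cos(p[2]),np.sin(p[2]);Q=P.copy();Q[:,0]=p[0]+c*P[:,0]-s*P[:,1];Q[:,1]=p[1]+s*P[:,0]+c*P[:,1];return Q
def sil(boxes,p,n,S=4):
    im=np.zeros((420*S,560*S),np.uint8)
    for b in boxes:
        h=cv2.convexHull(proj(place(b,p),n).astype(np.float32)).reshape(-1,2)
        cv2.fillConvexPoly(im,np.round((h+.5)*S*16-8).astype(np.int32),255,shift=4)
    return cv2.resize(im,(560,420),interpolation=cv2.INTER_AREA)/255.
def cost(p,boxes,masks,ign={}):
    o=[]
    for n,m in masks.items():
        s=sil(boxes,p,n);w=~ign.get(n,np.zeros(m.shape,bool))
        o.append(1-(np.minimum(s,m)*w).sum()/(np.maximum(s,m)*w).sum())
    return np.mean(o)
def fit(p0,boxes,masks,ign={}):
    best=None
    for a in p0:
        r=minimize(cost,a,args=(boxes,masks,ign),method="Nelder-Mead",options=dict(initial_simplex=np.array([a,a+[12,0,0],a+[0,12,0],a+[0,0,.25]]),xatol=.05,fatol=1e-5,maxiter=150))
        if best is None or r.fun<best.fun:best=r
    return best.x,best.fun
def mbox(h,z0):
    w={130:50,110:55,90:60,70:65}[h];return[box(-w/2,w/2,-20,20,z0,z0+h)]
E
cat > see.py <<'E'
from h import *
import pickle
M={}
for n in CM:
    optics.get_image(n)
    M[n]={t:[(d["conf"],np.array(d["extent"]),d["pixels"])for d in optics.masks_of(t,n)]for t in("module_130","shelf","jar","tray")}
    print(n,[(round(c,2),e.round(),m.sum()) for c,e,m in M[n]["module_130"]])
pickle.dump(M,open("m.pkl","wb"))
E
python3 see.py
```

```text
scene [(0.96, array([224., 194.,  21.,  47.]), np.int64(819)), (0.87, array([216., 134.,  26.,  55.]), np.int64(1152)), (0.71, array([172., 166.,  20.,  50.]), np.int64(845)), (0.62, array([385., 251.,  32.,  44.]), np.int64(1022)), (0.57, array([382., 266., 134., 150.]), np.int64(6817))]
top [(0.93, array([402., 264.,  40.,  26.]), np.int64(800)), (0.93, array([156., 229.,  29.,  31.]), np.int64(743)), (0.66, array([387., 194.,  42.,  36.]), np.int64(781)), (0.57, array([326., 206.,  33.,  32.]), np.int64(620))]
```

```bash
cat > est.py <<'E'
from h import *
import pickle
M=pickle.load(open("m.pkl","rb"))
def back(u,v,z,n):
    r=minimize(lambda q:((proj(np.array([[q[0],q[1],z]]),n)[0]-[u,v])**2).sum(),[500,0]);return r.x
T=M["top"]["module_130"][:4];S=M["scene"]["module_130"][:4]
res={}
pairs={}
for i,(c,e,m) in enumerate(T):
    z0=45 if e[0]<250 else 4
    b=back(e[0],e[1],z0+50,"top")
    u=proj(np.array([[*b,z0+50]]),"scene")[0]
    j=min(range(4),key=lambda j:np.hypot(*(S[j][1][:2]-u)))
    for h in ([70] if z0>4 else [130,110,90]):
        mk={"top":m*1.,"scene":S[j][2]*1.}
        x,f=fit([np.array([*b,y]) for y in(.0,.8,1.6,2.4)],mbox(h,z0),mk)
        print(i,j,h,x.round(2),round(f,3))
        pairs[i,h]=(x,f)
sb=[box(-160,160,-55,55,0,45),box(-160,-152,-55,55,45,105),box(-160,160,47,55,45,57)]
mk={};ig={}
for n in CM:
    mk[n]=M[n]["shelf"][0][2]*1.
    g=np.zeros((420,560),bool)
    for k in("module_130","jar"):
        for c,e,m in M[n][k]:
            if m.sum()<1300:g|=cv2.dilate(m.astype(np.uint8),np.ones((5,5)))>0
    ig[n]=g
b=back(*M["top"]["shelf"][0][1][:2],45,"top")
x,f=fit([np.array([*b,y])for y in(-.05,.05)],sb,mk,ig);print("shelf",x.round(2),f)
for n in CM:
    x,f=fit([x],sb,{n:mk[n]},ig);print(n,x.round(3),f)
E
python3 est.py
```

```text
0 1 130 [ 453.6  -275.12    3.21] 0.056
0 1 110 [ 451.76 -280.07    3.22] 0.157
0 1 90 [ 450.13 -281.69    1.3 ] 0.255
1 3 70 [540.25 283.66   3.43] 0.087
2 2 130 [ 614.24 -261.03    0.85] 0.175
2 2 110 [ 613.86 -262.08    0.84] 0.079
2 2 90 [ 613.35 -264.7     0.83] 0.155
3 0 130 [ 594.26 -110.61    0.77] 0.245
3 0 110 [ 592.91 -111.74    0.77] 0.144
3 0 90 [ 593.56 -112.3     0.76] 0.067
shelf [ 5.3975e+02  2.8276e+02 -3.0000e-02] 0.10479076537273957
scene [ 5.39375e+02  2.80544e+02 -3.10000e-02] 0.10203712138142906
top [ 5.39790e+02  2.84392e+02 -2.40000e-02] 0.08304552348220018
```

```bash
cat > ov.py <<'E'
from h import *
def overlay(n,items,crop,out,k,src=None):
    im=optics.get_image(n)[:,:,::-1] if src is None else cv2.imread(src)
    r0,r1,c0,c1=crop;a=cv2.resize(im[r0:r1,c0:c1],None,fx=k,fy=k,interpolation=cv2.INTER_CUBIC)
    for boxes,p in items:
        for b in boxes:
            q=((proj(place(b,p),n)-[c0,r0]+.5)*k).round().astype(int)
            for i in range(8):
                for d in(1,2,4):
                    if not i&d:cv2.line(a,q[i].tolist(),q[i|d].tolist(),(0,0,255),1)
    cv2.imwrite(out,a)
sb=[box(-160,160,-55,55,45,45),box(-152,-152,-55,55,45,105),box(-160,160,47,47,45,57)]
E
python3 - <<'E'
from ov import *
S=(sb,[539.6,282.7,-.028])
I=[S,(mbox(70,45),[540.25,283.7,3.43]),(mbox(130,4),[453.6,-275.1,3.21]),(mbox(110,4),[613.9,-262.1,.84]),(mbox(90,4),[593.6,-112.3,.76])]
overlay("top",I,(150,310,130,240),"pics/a.png",3.7,"pics/top0.png")
overlay("scene",I,(170,350,310,460),"pics/b.png",3.3,"pics/scene0.png")
a,b=cv2.imread("pics/a.png"),cv2.imread("pics/b.png");o=np.zeros((600,800,3),np.uint8)
b=b[:,:390];o[:a.shape[0],:a.shape[1]]=a[:600];a=a;o[:b.shape[0],408:408+b.shape[1]]=b
cv2.imwrite("pics/ov1.png",o)
E
```

```text
(no output)
```

View pics/ov1.png

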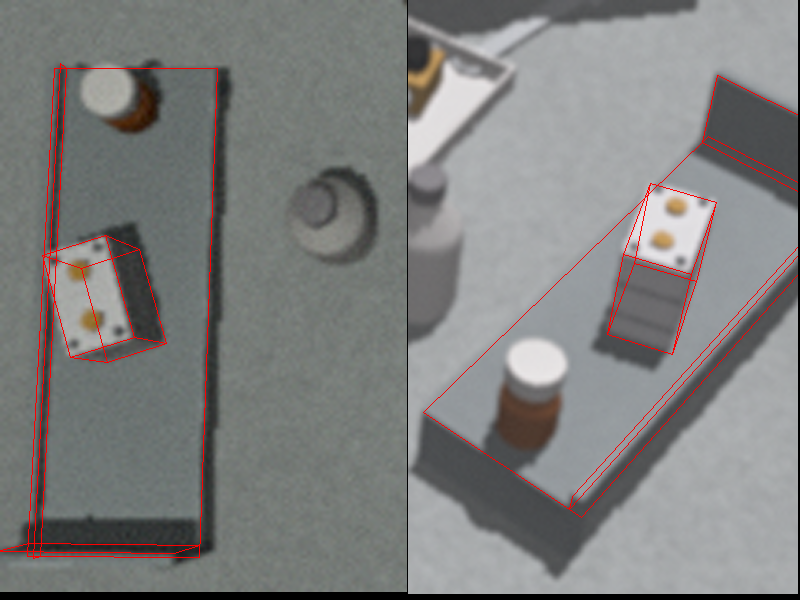

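The overlay matches the picture. The shelf's board edges and the 70 module agree to about 1 px, and the heights are unambiguous (130 near the robot, 110 in the far corner, 90 in the middle). Next is a helper that works out the move distances.

```bash
cat > go.py <<'E'
# usage: go.py x y z yaw  -> units to go; translation in tool axes BEFORE turning (A) / AFTER turning (B)
import sys
from h import *
SH=np.array([539.6,282.7,-.028])
def shelf(rx,ry=0):  # rx from end plate
    c,s=np.cos(SH[2]),np.sin(SH[2]);x=rx-152;return SH[0]+c*x-s*ry,SH[1]+s*x+c*ry
if __name__=="__main__":
    o=ctrl.get_obs();m=R.from_rotvec(o["orientation"]).as_matrix();psi=np.arctan2(m[1,0],m[0,0])
    a=sys.argv[1:]
    if a[0]=="s":x,y=shelf(float(a[1]));z=float(a[2]);yaw=SH[2]
    else:x,y,z,yaw=map(float,a)
    d=np.array([x,y,z])-o["ee_pos"]
    def t(p):c,s=np.cos(p),np.sin(p);return np.round(np.array([c*d[0]+s*d[1],s*d[0]-c*d[1],-d[2]])/40,3)
    print("t",round(o["t"],2),"pos",o["ee_pos"].round(1),"psi",round(psi,3),"tilt",np.degrees(np.arccos(-m[2,2])).round(2),"w",round(o["width"],1),"F",o["ft_force"].round(1),"j6",o["qpos"][5].round(2))
    print("target",np.round([x,y,z,yaw],2),"A",t(psi),"B",t(yaw),"turnz",np.round(np.degrees(psi-yaw)/6,2))
E
python3 go.py 453.6 -275.1 220 1.64
```

```text
t 1.3 pos [ 262.1 -567.3  222.7] psi 0.433 tilt 0.0 w 87.7 F [0.5 0.8 0.3] j6 -0.02
target [ 453.6  -275.1   220.      1.64] A [ 7.409 -4.625  0.067] B [6.958 5.28  0.067] turnz -11.53
```

```bash
python3 -m jog '[[0.4,-0.25,0,0,0,0,1],[0.75,-0.47,0,0,0,0,1],[0.8,-0.5,0,0,0,0,1],[0.8,-0.5,0,0,0,0,1],[0.8,-0.5,0,0,0,0,1],[0.8,-0.5,0,0,0,0,1],[0.8,-0.5,0,0,0,0,1],[0.8,-0.5,0,0,0,0,1],[0.8,-0.5,0,0,0,0,1],[0.66,-0.405,0,0,0,0,1],[0,0,0,0,0,-1,1],[0,0,0,0,0,-1,1],[0,0,0,0,0,-1,1],[0,0,0,0,0,-1,1],[0,0,0,0,0,-1,1],[0,0,0,0,0,-1,1],[0,0,0,0,0,-1,1],[0,0,0,0,0,-1,1],[0,0,0,0,0,-1,1],[0,0,0,0,0,-1,1]]'; python3 go.py 453.6 -275.1 74 1.64
```

```text
t: 3.3
ee_pos: [453.5, -274.1, 222.7]
orientation: [-2.315, -2.124, -0.0]
ft_force: [0.3, 0.4, -0.4]
width: 88.0
grasp_force: 0.0
t 3.3 pos [ 453.5 -274.1  222.7] psi 1.485 tilt 0.02 w 88.0 F [ 0.3  0.4 -0.4] j6 -0.48
target [ 453.6  -275.1    74.      1.64] A [-0.026  0.004  3.717] B [-0.026  0.     3.717] turnz -1.48
```

```bash
python3 -m jog '[[-0.02,0,0.5,0,0,-0.75,1],[0,0,0.8,0,0,-0.73,1],[0,0,0.8,0,0,0,1],[0,0,0.8,0,0,0,1],[0,0,0.5,0,0,0,1],[0,0,0.3,0,0,0,1],[0,0,0,0,0,0,0.4],[0,0,0,0,0,0,0.4],[0,0,0,0,0,0,0.4],[0,0,0,0,0,0,0.4],[0,0,0,0,0,0,0.4],[0,0,0,0,0,0,0.4]]'; python3 go.py 453.6 -275.1 74 0.07
```

```text
t: 4.5
ee_pos: [453.8, -276.2, 75.4]
orientation: [2.148, 2.291, 0.0]
ft_force: [-1.1, 0.4, 6.0]
width: 50.1
grasp_force: 29.8
t 4.5 pos [ 453.8 -276.2   75.4] psi 1.635 tilt 0.06 w 50.1 F [-1.1  0.4  6. ] j6 -0.63
target [ 4.536e+02 -2.751e+02  7.400e+01  7.000e-02] A [ 0.027 -0.004  0.035] B [-0.004 -0.027  0.035] turnz 14.94
```

```bash
python3 -m jog '[[0,0,0,0,0,0,1],[0,0,0,0,0,0,1],[0,0,0,0,0,0,1],[0,0,0,0,0,0,1],[0,0,0,0,0,0.9,1],[0,0,0,0,0,1,1],[0,0,0,0,0,1,1],[0,0,0,0,0,1,1],[0,0,0,0,0,1,1],[0,0,0,0,0,1,1],[0,0,0,0,0,1,1],[0,0,0,0,0,1,1],[0,0,0,0,0,1,1],[0,0,0,0,0,1,1],[0,0,0,0,0,1,1],[0,0,0,0,0,1,1],[0,0,0,0,0,1,1],[0,0,0,0,0,1,1],[0,0,0,0,0,1,1],[0,0,0,0,0,0,1]]'; python3 go.py 453.8 -275.1 74 0.065; python3 -m jog '[[0,0,0,0,0,0,0.3],[0,0,0,0,0,0,0.3],[0,0,0,0,0,0,0.3],[0,0,0,0,0,0,0.3],[0,0,0,0,0,0,0.3],[0,0,0,0,0,0,0.3]]'; python3 go.py s 29 230
```

```text
t: 6.5
ee_pos: [453.6, -275.9, 74.6]
orientation: [-3.139, -0.116, 0.0]
ft_force: [-0.3, 0.3, 0.0]
width: 87.7
grasp_force: 0.0
t 6.5 pos [ 453.6 -275.9   74.6] psi 0.074 tilt 0.01 w 87.7 F [-0.3  0.3  0. ] j6 0.93
target [ 4.538e+02 -2.751e+02  7.400e+01  6.000e-02] A [ 0.008 -0.018  0.015] B [ 0.007 -0.018  0.015] turnz 0.08
t: 7.1
ee_pos: [453.5, -275.9, 74.7]
orientation: [-3.139, -0.118, 0.0]
ft_force: [0.0, -0.7, 1.0]
width: 43.1
grasp_force: 0.0
t 7.1 pos [ 453.5 -275.9   74.7] psi 0.075 tilt 0.0 w 43.1 F [ 0.  -0.7  1. ] j6 0.93
target [ 4.1665e+02  2.8614e+02  2.3000e+02 -3.0000e-02] A [  0.131 -14.08   -3.883] B [ -1.315 -14.019  -3.883] turnz 0.98
```

```bash
python3 -m jog '[[0,0,0,0,0,0,0.3],[0,0,0,0,0,0,0.3],[0,0,0,0,0,0,0.3],[0,0,-0.1,0,0,0,0.3],[0,0,-0.5,0,0,0,0.3],[0,0,-0.8,0,0,0.2,0.3],[0,0,-0.9,0,0,0.3,0.3],[0,0,-0.9,0,0,0.3,0.3],[0,0,-0.5,0,0,0.18,0.3],[0,0,-0.2,0,0,0,0.3],[0,-0.3,0,0,0,0,0.3],[0,-0.6,0,0,0,0,0.3],[-0.1,-0.9,0,0,0,0,0.3],[-0.1,-0.9,0,0,0,0,0.3],[-0.1,-0.9,0,0,0,0,0.3],[-0.1,-0.9,0,0,0,0,0.3],[-0.1,-0.9,0,0,0,0,0.3],[-0.1,-0.9,0,0,0,0,0.3],[-0.1,-0.9,0,0,0,0,0.3],[-0.1,-0.9,0,0,0,0,0.3]]'; python3 go.py s 29 230
```

```text
t: 9.1
ee_pos: [428.3, 50.7, 228.8]
orientation: [3.141, -0.043, -0.006]
ft_force: [0.7, 0.2, -7.0]
width: 40.5
grasp_force: 29.7
t 9.1 pos [428.3  50.7 228.8] psi -0.027 tilt 0.23 w 40.5 F [ 0.7  0.2 -7. ] j6 1.69
target [ 4.1665e+02  2.8614e+02  2.3000e+02 -3.0000e-02] A [-0.452 -5.876 -0.03 ] B [-0.455 -5.876 -0.03 ] turnz 0.0
```

```bash
python3 -m jog '[[-0.1,-0.9,0,0,0,0,0.3],[-0.1,-0.9,0,0,0,0,0.3],[-0.1,-0.9,0,0,0,0,0.3],[-0.1,-0.9,0,0,0,0,0.3],[-0.05,-0.9,0,0,0,0,0.3],[0,-0.7,0,0,0,0,0.3],[0,-0.4,0,0,0,0,0.3],[0,-0.2,0,0,0,0,0.3],[0,0,0,0,0,0,0.3],[0,0,0,0,0,0,0.3]]'; python3 go.py s 29 150
```

```text
t: 10.1
ee_pos: [418.6, 280.2, 230.0]
orientation: [3.14, -0.044, -0.002]
ft_force: [-0.2, 0.3, -6.9]
width: 40.0
grasp_force: 29.7
t 10.1 pos [418.6 280.2 230. ] psi -0.028 tilt 0.11 w 40.0 F [-0.2  0.3 -6.9] j6 2.17
target [ 4.1665e+02  2.8614e+02  1.5000e+02 -3.0000e-02] A [-0.052 -0.146  2.001] B [-0.052 -0.146  2.001] turnz -0.0
```

```bash
python3 -m jog '[[-0.02,-0.146,0.3,0,0,0,0.3],[0,0,0.6,0,0,0,0.3],[0,0,0.7,0,0,0,0.3],[0,0,0.6,0,0,0,0.3],[0,0,0.4,0,0,0,0.3],[0,0,0.15,0,0,0,0.3],[0,0,0,0,0,0,0.3],[0,0,0,0,0,0,0.3]]'; python3 go.py s 29 115.7;python3 -m jog '[[-0.05,0,0,0,0,0,0.3],[0,0,0,0,0,0,0.3]]';  python3 -m jog '[[-0.04,0,0,0,0,0,0.3],[0,0,0,0,0,0,0.3]]'; python3 go.py s 29 115.7
```

```text
t: 10.9
ee_pos: [419.0, 287.2, 121.2]
orientation: [-3.141, 0.045, -0.001]
ft_force: [1.2, 0.8, -7.2]
width: 40.5
grasp_force: 29.7
t 10.9 pos [419.  287.2 121.2] psi -0.028 tilt 0.06 w 40.5 F [ 1.2  0.8 -7.2] j6 2.18
target [ 4.1665e+02  2.8614e+02  1.1570e+02 -3.0000e-02] A [-0.058  0.029  0.136] B [-0.058  0.029  0.136] turnz -0.0
t: 11.1
ee_pos: [416.7, 287.4, 121.5]
orientation: [-3.141, 0.044, -0.002]
ft_force: [-0.3, -0.2, -7.2]
width: 40.0
grasp_force: 29.7
t: 11.3
ee_pos: [414.7, 287.3, 121.0]
orientation: [-3.141, 0.044, -0.0]
ft_force: [0.4, -0.2, -6.9]
width: 40.0
grasp_force: 29.7
t 11.3 pos [414.7 287.3 121. ] psi -0.028 tilt 0.02 w 40.0 F [ 0.4 -0.2 -6.9] j6 2.18
target [ 4.1665e+02  2.8614e+02  1.1570e+02 -3.0000e-02] A [0.048 0.028 0.133] B [0.048 0.028 0.133] turnz 0.0
```

```bash
for i in 1; do python3 -m jog '[[-0.025,0.028,0,0,0,0,0.3],[0,0,0,0,0,0,0.3]]'|sed -n '2p;4p'; python3 -m jog '[[-0.025,0,0,0,0,0,0.3],[0,0,0,0,0,0,0.3]]'|sed -n '2p;4p'; done
```

```text
ee_pos: [413.7, 286.0, 120.7]
ft_force: [-0.4, -0.6, -7.8]
ee_pos: [413.1, 286.2, 120.7]
ft_force: [1.7, -0.8, -7.4]
```

```bash
python3 -m jog '[[-0.025,0,0,0,0,0,0.3],[0,0,0,0,0,0,0.3]]'|sed -n '2p;4p'
```

```text
ee_pos: [412.9, 286.3, 120.9]
ft_force: [5.0, -3.0, -8.9]
```

```bash
python3 -m jog '[[0.1,0,0,0,0,0,0.3],[0,0,0,0,0,0,0.3],[0,0,0.04,0,0,0,0.3],[0,0,0.04,0,0,0,0.3],[0,0,0.02,0,0,0,0.3],[0,0,0.015,0,0,0,0.3],[0,0,0,0,0,0,0.3]]'; python3 go.py s 29 115.7
```

```text
t: 12.6
ee_pos: [415.7, 286.1, 115.9]
orientation: [3.141, -0.044, -0.0]
ft_force: [-0.3, 0.1, -7.1]
width: 40.4
grasp_force: 29.7
t 12.6 pos [415.7 286.1 115.9] psi -0.028 tilt 0.02 w 40.4 F [-0.3  0.1 -7.1] j6 2.18
target [ 4.1665e+02  2.8614e+02  1.1570e+02 -3.0000e-02] A [ 0.024 -0.002  0.006] B [ 0.024 -0.002  0.006] turnz 0.0
```

```bash
python3 -m jog '[[0,0,0.015,0,0,0,0.3],[0,0,0.01,0,0,0,0.3],[0,0,0,0,0,0,0.3]]'
```

```text
t: 12.9
ee_pos: [416.0, 286.1, 115.7]
orientation: [-3.141, 0.044, -0.0]
ft_force: [-1.7, -2.1, 3.4]
width: 40.3
grasp_force: 29.7
```

```bash
python3 -m jog '[[0,0,0,0,0,0,0.6],[0,0,0,0,0,0,0.8],[0,0,0,0,0,0,1],[0,0,0,0,0,0,1],[0,0,0,0,0,0,1],[0,0,-0.2,0,0,0,1],[0,0,-0.5,0,0,0,1],[0,0,-0.8,0,0,0,1],[0,0,-0.5,0,0,0,1],[0.4,0,0,0,0,0,1],[0.8,0,0,0,0,-1,1],[0,0,0,0,0,-1,1],[0,0,0,0,0,-1,1],[0,0,0,0,0,-1,1],[0,0,0,0,0,-1,1],[0,0,0,0,0,-1,1],[0,0,0,0,0,-1,1],[0,0,0,0,0,-1,1],[0,0,0,0,0,-1,1],[0,0,0,0,0,-1,1]]'; python3 go.py 540.2 283.7 130 1.859
```

```text
t: 14.9
ee_pos: [464.3, 284.5, 194.2]
orientation: [2.739, 1.538, -0.001]
ft_force: [-0.3, -0.2, -0.6]
width: 87.7
grasp_force: 0.0
t 14.9 pos [464.3 284.5 194.2] psi 1.023 tilt 0.05 w 87.7 F [-0.3 -0.2 -0.6] j6 1.08
target [540.2  283.7  130.     1.86] A [0.971 1.629 1.606] B [-0.558  1.813  1.606] turnz -7.98
```

```bash
python3 go.py 540.2 283.7 70 0.288; python3 -m jog '[[0.48,0.81,0,0,0,0,1],[0.49,0.82,0,0,0,0,1],[0,0,0.3,0,0,1,1],[0,0,0.3,0,0,1,1],[0,0,0.3,0,0,1,1],[0,0,0.3,0,0,1,1],[0,0,0.3,0,0,1,1],[0,0,0.1,0,0,1,1],[0,0,0,0,0,1,1],[0,0,0,0,0,0,1]]'; python3 go.py 540.2 283.7 70 0.288
```

```text
t 14.9 pos [464.3 284.5 194.2] psi 1.023 tilt 0.05 w 87.7 F [-0.3 -0.2 -0.6] j6 1.08
target [5.402e+02 2.837e+02 7.000e+01 2.900e-01] A [0.971 1.629 3.106] B [1.813 0.557 3.106] turnz 7.02
t: 15.9
ee_pos: [540.0, 283.2, 129.9]
orientation: [3.109, 0.446, -0.002]
ft_force: [0.3, 0.4, 0.6]
width: 87.7
grasp_force: 0.0
t 15.9 pos [540.  283.2 129.9] psi 0.285 tilt 0.08 w 87.7 F [0.3 0.4 0.6] j6 1.75
target [5.402e+02 2.837e+02 7.000e+01 2.900e-01] A [ 0.009 -0.011  1.497] B [ 0.009 -0.01   1.497] turnz -0.03
```

```bash
python3 -m jog '[[0.01,-0.01,0.4,0,0,0,1],[0,0,0.5,0,0,0,1],[0,0,0.4,0,0,0,1],[0,0,0.2,0,0,0,1],[0,0,0,0,0,0,0.3],[0,0,0,0,0,0,0.3],[0,0,0,0,0,0,0.3],[0,0,0,0,0,0,0.3],[0,0,0,0,0,0,0.3],[0,0,0,0,0,0,0.3],[0,0,0,0,0,0,0.3],[0,0,0,0,0,0,0.3],[0,0,0,0,0,0,0.3],[0,0,-0.1,0,0,0,0.3],[0,0,-0.1,0,0,0,0.3],[0,0,0,0,0,0,0.3]]'; python3 go.py s 215.5 70
```

```text
t: 17.5
ee_pos: [540.0, 284.3, 79.3]
orientation: [-3.109, -0.448, -0.0]
ft_force: [-0.3, -0.2, -3.2]
width: 40.5
grasp_force: 29.9
t 17.5 pos [540.  284.3  79.3] psi 0.286 tilt 0.01 w 40.5 F [-0.3 -0.2 -3.2] j6 1.75
target [ 6.0308e+02  2.8092e+02  7.0000e+01 -3.0000e-02] A [1.49  0.526 0.232] B [1.58  0.04  0.232] turnz 3.0
```

```bash
python3 -m jog '[[0,0,0,0,0,1,0.3],[0,0,0,0,0,1,0.3],[0,0,0,0,0,1,0.3],[0.3,0,0,0,0,0,0.3],[0.5,0.02,0,0,0,0,0.3],[0.5,0.02,0,0,0,0,0.3],[0.28,0,0,0,0,0,0.3],[0,0,0,0,0,0,0.3],[0,0,0,0,0,0,0.3],[0,0,0.1,0,0,0,0.3],[0,0,0.05,0,0,0,0.3],[0,0,0.025,0,0,0,0.3],[0,0,0.015,0,0,0,0.3],[0,0,0,0,0,0,0.3]]'; python3 go.py s 215.5 71
```

```text
t: 18.9
ee_pos: [603.0, 280.9, 71.6]
orientation: [-3.141, 0.044, -0.0]
ft_force: [0.4, 0.6, -3.9]
width: 39.9
grasp_force: 29.9
t 18.9 pos [603.  280.9  71.6] psi -0.028 tilt 0.01 w 39.9 F [ 0.4  0.6 -3.9] j6 2.02
target [ 6.0308e+02  2.8092e+02  7.1000e+01 -3.0000e-02] A [ 0.003 -0.001  0.014] B [ 0.003 -0.001  0.014] turnz 0.0
```

```bash
python3 -m jog '[[0,0,0.015,0,0,0,0.3],[0,0,0.01,0,0,0,0.3],[0,0,0,0,0,0,0.3]]'
```

```text
t: 19.2
ee_pos: [603.1, 280.9, 71.5]
orientation: [-3.141, 0.044, -0.0]
ft_force: [-4.1, -1.2, 6.6]
width: 40.0
grasp_force: 29.9
```

```bash
python3 -m jog '[[0,0,0,0,0,0,0.6],[0,0,0,0,0,0,0.8],[0,0,0,0,0,0,1],[0,0,0,0,0,0,1],[0,0,-0.3,0,0,0,1],[0,0,-0.8,0,0,0,1],[0,0,-1,0,0,0,1],[0,0,-0.5,0,0,0,1],[0,0.5,0,0,0,0,1],[0,1,0,0,0,0,1],[0,1,0,0,0,0,1],[0,1,0,0,0,0,1],[0,1,0,0,0,0,1],[0,1,0,0,0,0,1],[0,1,0,0,0,0,1],[0,1,0,0,0,0,1],[0,1,0,0,0,0,1],[0,1,0,0,0,0,1],[0,1,0,0,0,0,1],[0,1,0,0,0,0,1]]'; python3 see.py; python3 go.py 613.9 -262.1 66 -0.731
```

```text
t: 21.2
ee_pos: [588.3, -181.4, 173.4]
orientation: [-3.141, 0.045, 0.003]
ft_force: [0.5, 0.4, 0.6]
width: 87.8
grasp_force: 0.0
scene [(0.73, array([173., 166.,  21.,  51.]), np.int64(881)), (0.58, array([226., 194.,  24.,  44.]), np.int64(814)), (0.57, array([424., 208.,  40.,  64.]), np.int64(1465)), (0.55, array([370., 269.,  41.,  46.]), np.int64(1189))]
top [(0.85, array([149., 288.,  41.,  23.]), np.int64(939)), (0.66, array([326., 205.,  30.,  33.]), np.int64(455)), (0.63, array([157., 203.,  22.,  31.]), np.int64(792)), (0.5, array([161., 236.,  64., 134.]), np.int64(4521))]
t 21.7 pos [ 590.2 -177.9  174.4] psi -0.026 tilt 0.02 w 87.9 F [ 0.3 -0.  -0.2] j6 1.29
target [ 613.9  -262.1    66.     -0.73] A [0.647 2.088 2.71 ] B [1.845 1.171 2.71 ] turnz 6.73
```

```bash
python3 -m jog '[[0.3,1,0,0,0,0,1],[0.35,1.0,0,0,0,0,1],[0,0.09,0,0,0,1,1],[0,0,0.2,0,0,1,1],[0,0,0.2,0,0,1,1],[0,0,0.2,0,0,1,1],[0,0,0.2,0,0,1,1],[0,0,0,0,0,1,1],[0,0,0,0,0,0.73,1],[0,0,0,0,0,0,1]]'; python3 go.py 613.9 -262.1 66 -0.731
python3 - <<'E'
from h import *
import pickle
M=pickle.load(open("m.pkl","rb"));T=M["top"]["module_130"];S=M["scene"]["module_130"]
print("130",fit([np.array([416,286.1,-.03])],mbox(130,45),{"top":T[0][2]*1.,"scene":S[2][2]*1.}))
print("70",fit([np.array([603,281,-.03])],mbox(70,45),{"top":T[2][2]*1.,"scene":S[3][2]*1.}))
E
```

```text
t: 22.7
ee_pos: [614.1, -262.5, 142.4]
orientation: [-2.933, 1.124, 0.0]
ft_force: [-0.5, 0.6, 0.3]
width: 87.8
grasp_force: 0.0
t 22.7 pos [ 614.1 -262.5  142.4] psi -0.732 tilt 0.01 w 87.8 F [-0.5  0.6  0.3] j6 1.88
target [ 613.9  -262.1    66.     -0.73] A [-0.01  -0.003  1.91 ] B [-0.01  -0.004  1.91 ] turnz -0.01
130 (array([4.16537906e+02, 2.87161713e+02, 3.24725309e-02]), np.float64(0.07149734774123634))
70 (array([ 6.02778022e+02,  2.82550102e+02, -1.81236996e-02]), np.float64(0.09735916717460302))
```

```bash
python3 -m jog '[[-0.01,0,0.4,0,0,0,1],[0,0,0.8,0,0,0,1],[0,0,0.5,0,0,0,1],[0,0,0.21,0,0,0,1],[0,0,0,0,0,0,0.5],[0,0,0,0,0,0,0.5],[0,0,0,0,0,0,0.5],[0,0,0,0,0,0,0.5],[0,0,0,0,0,0,0.5],[0,0,0,0,0,0,0.5],[0,0,0,0,0,0,0.5]]'; python3 go.py 613.9 -262.1 66 0.84; python3 -m jog '[[0,0,0,0,0,0,1],[0,0,0,0,0,0,1],[0,0,0,0,0,0,1],[0,0,0,0,0,-1,1],[0,0,0,0,0,-1,1],[0,0,0,0,0,-1,1],[0,0,0,0,0,-1,1],[0,0,0,0,0,-1,1],[0,0,0,0,0,-1,1],[0,0,0,0,0,-1,1],[0,0,0,0,0,-1,1],[0,0,0,0,0,-1,1],[0,0,0,0,0,-1,1],[0,0,0,0,0,-1,1],[0,0,0,0,0,-1,1],[0,0,0,0,0,-1,1],[0,0,0,0,0,-1,1],[0,0,0,0,0,-1,1],[0,0,0,0,0,0,1]]'; python3 go.py 613.9 -262.1 66 0.84
```

```text
t: 23.8
ee_pos: [614.2, -263.5, 67.1]
orientation: [2.933, -1.125, 0.003]
ft_force: [-1.3, -0.2, 6.0]
width: 55.0
grasp_force: 29.7
t 23.8 pos [ 614.2 -263.5   67.1] psi -0.733 tilt 0.09 w 55.0 F [-1.3 -0.2  6. ] j6 1.88
target [ 613.9  -262.1    66.      0.84] A [-0.028 -0.021  0.028] B [ 0.021 -0.027  0.028] turnz -15.02
t: 25.7
ee_pos: [613.4, -263.0, 65.8]
orientation: [-2.869, -1.279, 0.001]
ft_force: [-0.7, 0.1, -0.6]
width: 87.6
grasp_force: 0.0
t 25.7 pos [ 613.4 -263.    65.8] psi 0.839 tilt 0.03 w 87.6 F [-0.7  0.1 -0.6] j6 0.31
target [ 613.9  -262.1    66.      0.84] A [ 0.024 -0.005 -0.006] B [ 0.024 -0.005 -0.006] turnz -0.01
```

```bash
python3 -m jog '[[0,0,0,0,0,0,0.3],[0,0,0,0,0,0,0.3],[0,0,0,0,0,0,0.3],[0,0,0,0,0,0,0.3],[0,0,0,0,0,0,0.3],[0,0,0,0,0,0,0.3],[0,0,0,0,0,0,0.3],[0,0,0,0,0,0,0.3],[0,0,0,0,0,0,0.3],[0,0,-0.1,0,0,0,0.3],[0,0,-0.4,0,0,0.29,0.3],[0,0,-0.7,0,0,1,0.3],[0,0,-0.8,0,0,1,0.3],[0,0,-0.8,0,0,1,0.3],[0,0,-0.5,0,0,1,0.3],[0,0,-0.2,0,0,1,0.3],[0,0,0,0,0,1,0.3],[0,0,0,0,0,1,0.3],[0,0,0,0,0,1,0.3],[0,0,0,0,0,0,0.3]]'; python3 go.py s 85 205
```

```text
t: 27.7
ee_pos: [612.8, -262.7, 205.1]
orientation: [-3.14, 0.049, 0.003]
ft_force: [-0.5, 0.2, -6.4]
width: 40.2
grasp_force: 29.7
t 27.7 pos [ 612.8 -262.7  205.1] psi -0.031 tilt 0.13 w 40.2 F [-0.5  0.2 -6.4] j6 1.18
target [ 4.7263e+02  2.8458e+02  2.0500e+02 -3.0000e-02] A [-3.9260e+00 -1.3567e+01  3.0000e-03] B [-3.8850e+00 -1.3579e+01  3.0000e-03] turnz -0.03
```

```bash
python3 -m jog '[[-0.1,-0.4,0,0,0,-0.03,0.3],[-0.2,-0.7,0,0,0,0,0.3],[-0.24,-0.85,0,0,0,0,0.3],[-0.24,-0.85,0,0,0,0,0.3],[-0.24,-0.85,0,0,0,0,0.3],[-0.24,-0.85,0,0,0,0,0.3],[-0.24,-0.85,0,0,0,0,0.3],[-0.24,-0.85,0,0,0,0,0.3],[-0.24,-0.85,0,0,0,0,0.3],[-0.24,-0.85,0,0,0,0,0.3],[-0.24,-0.85,0,0,0,0,0.3],[-0.24,-0.85,0,0,0,0,0.3],[-0.24,-0.85,0,0,0,0,0.3],[-0.24,-0.85,0,0,0,0,0.3],[-0.24,-0.85,0,0,0,0,0.3],[-0.24,-0.85,0,0,0,0,0.3],[-0.1,-0.4,0,0,0,0,0.3],[0,-0.18,0,0,0,0,0.3],[0,0,0,0,0,0,0.3],[0,0,0,0,0,0,0.3]]'; python3 go.py s 85 106.8
```

```text
t: 29.7
ee_pos: [477.9, 283.0, 205.9]
orientation: [3.141, -0.042, -0.001]
ft_force: [0.5, -0.2, -6.7]
width: 40.1
grasp_force: 29.7
t 29.7 pos [477.9 283.  205.9] psi -0.027 tilt 0.05 w 40.1 F [ 0.5 -0.2 -6.7] j6 2.11
target [ 4.7263e+02  2.8458e+02  1.0680e+02 -3.0000e-02] A [-0.134 -0.035  2.478] B [-0.134 -0.035  2.478] turnz 0.01
```

Lower to about 5 mm above the board at a 9 mm gap, then shift in.

```bash
python3 -m jog '[[0,-0.035,0.3,0,0,0,0.3],[0,0,0.6,0,0,0,0.3],[0,0,0.6,0,0,0,0.3],[0,0,0.5,0,0,0,0.3],[0,0,0.25,0,0,0,0.3],[0,0,0.1,0,0,0,0.3],[-0.06,0,0,0,0,0,0.3],[-0.06,0,0,0,0,0,0.3],[0,0,0,0,0,0,0.3],[0,0,0,0,0,0,0.3]]'; python3 go.py s 85 106.8
```

```text
t: 30.7
ee_pos: [473.5, 285.8, 112.9]
orientation: [-3.141, 0.042, -0.002]
ft_force: [0.2, -0.5, -7.3]
width: 40.2
grasp_force: 29.7
t 30.7 pos [473.5 285.8 112.9] psi -0.027 tilt 0.09 w 40.2 F [ 0.2 -0.5 -7.3] j6 2.12
target [ 4.7263e+02  2.8458e+02  1.0680e+02 -3.0000e-02] A [-0.021  0.032  0.153] B [-0.021  0.032  0.153] turnz 0.01
```

```bash
python3 -m jog '[[-0.02,0.03,0.04,0,0,0,0.3],[0,0,0.04,0,0,0,0.3],[0,0,0.03,0,0,0,0.3],[0,0,0.02,0,0,0,0.3],[0,0,0.01,0,0,0,0.3],[0,0,0,0,0,0,0.3]]';python3 -m jog '[[0,0,0.015,0,0,0,0.3],[0,0,0,0,0,0,0.3]]'; python3 go.py s 85 106.8
```

```text
t: 31.3
ee_pos: [472.3, 284.3, 107.0]
orientation: [3.141, -0.042, 0.0]
ft_force: [-3.2, -2.0, 4.9]
width: 40.0
grasp_force: 29.7
t: 31.5
ee_pos: [472.4, 284.4, 107.0]
orientation: [-3.141, 0.042, -0.0]
ft_force: [-5.8, -3.3, 11.3]
width: 40.3
grasp_force: 29.7
t 31.5 pos [472.4 284.4 107. ] psi -0.027 tilt 0.01 w 40.3 F [-5.8 -3.3 11.3] j6 2.12
target [ 4.7263e+02  2.8458e+02  1.0680e+02 -3.0000e-02] A [ 0.006 -0.006  0.006] B [ 0.006 -0.006  0.006] turnz 0.01
```

```bash
python3 -m jog '[[0,0,-0.01,0,0,0,0.6],[0,0,0,0,0,0,0.8],[0,0,0,0,0,0,1],[0,0,0,0,0,0,1],[0,0,-0.3,0,0,0,1],[0,0,-0.8,0,0,0,1],[0,0,-0.8,0,0,0,1],[0,0.4,0,0,0,0,1],[0.27,0.9,0,0,0,0,1],[0.27,0.9,0,0,0,0,1],[0.27,0.9,0,0,0,0,1],[0.27,0.9,0,0,0,0,1],[0.27,0.9,0,0,0,0,1],[0.27,0.9,0,0,0,0,1],[0.27,0.9,0,0,0,0,1],[0.27,0.9,0,0,0,0,1],[0.27,0.9,0,0,0,0,1],[0.27,0.9,0,0,0,0,1],[0.1,0.4,0,0,0,0,1],[0,0,0,0,0,0,1]]'; python3 go.py 593.6 -112.3 49 -0.81
```

```text
t: 33.5
ee_pos: [573.6, -112.4, 182.1]
orientation: [3.141, -0.047, -0.0]
ft_force: [1.1, 0.2, 1.0]
width: 87.9
grasp_force: 0.0
t 33.5 pos [ 573.6 -112.4  182.1] psi -0.03 tilt 0.01 w 87.9 F [1.1 0.2 1. ] j6 1.39
target [ 593.6  -112.3    49.     -0.81] A [ 0.5   -0.018  3.328] B [ 0.343 -0.364  3.328] turnz 7.45
```

```bash
python3 -m jog '[[0.5,-0.02,0.3,0,0,0.45,1],[0,0,0.3,0,0,1,1],[0,0,0.3,0,0,1,1],[0,0,0.3,0,0,1,1],[0,0,0.2,0,0,1,1],[0,0,0,0,0,1,1],[0,0,0,0,0,1,1],[0,0,0,0,0,1,1],[0,0,0.4,0,0,0,1],[0,0,0.7,0,0,0,1],[0,0,0.6,0,0,0,1],[0,0,0.22,0,0,0,1],[0,0,0,0,0,0,1]]'; python3 go.py 593.6 -112.3 49 -0.81;  python3 -m jog '[[0,0,0,0,0,0,0.5],[0,0,0,0,0,0,0.5],[0,0,0,0,0,0,0.5],[0,0,0,0,0,0,0.5],[0,0,0,0,0,0,0.5],[0,0,0,0,0,0,0.5]]'; python3 go.py 593.6 -112.3 49 0.76
```

```text
t: 34.8
ee_pos: [592.2, -109.3, 47.6]
orientation: [2.89, -1.23, -0.006]
ft_force: [-0.3, 0.6, -0.4]
width: 87.7
grasp_force: 0.0
t 34.8 pos [ 592.2 -109.3   47.6] psi -0.805 tilt 0.22 w 87.7 F [-0.3  0.6 -0.4] j6 2.17
target [ 593.6  -112.3    49.     -0.81] A [ 0.078  0.026 -0.036] B [ 0.078  0.026 -0.036] turnz 0.05
t: 35.4
ee_pos: [593.7, -110.8, 50.4]
orientation: [2.889, -1.233, 0.001]
ft_force: [-3.3, -2.2, 7.4]
width: 59.5
grasp_force: 30.0
t 35.4 pos [ 593.7 -110.8   50.4] psi -0.807 tilt 0.04 w 59.5 F [-3.3 -2.2  7.4] j6 2.17
target [ 593.6  -112.3    49.      0.76] A [0.026 0.028 0.035] B [-0.028  0.026  0.035] turnz -14.96
```

```bash
python3 -m jog '[[0,0,0,0,0,0,1],[0,0,0,0,0,0,1],[0,0,0,0,0,0,1],[0,0,0,0,0,-1,1],[0,0,0,0,0,-1,1],[0,0,0,0,0,-1,1],[0,0,0,0,0,-1,1],[0,0,0,0,0,-1,1],[0,0,0,0,0,-1,1],[0,0,0,0,0,-1,1],[0,0,0,0,0,-1,1],[0,0,0,0,0,-1,1],[0,0,0,0,0,-1,1],[0,0,0,0,0,-1,1],[0,0,0,0,0,-1,1],[0,0,0,0,0,-1,1],[0,0,0,0,0,-1,1],[0,0,0,0,0,-1,1],[0,0,0,0,0,0,1]]'; python3 go.py 593.7 -111 49 0.764; python3 -m jog '[[0,0,0,0,0,0,0.3],[0,0,0,0,0,0,0.3],[0,0,0,0,0,0,0.3],[0,0,0,0,0,0,0.3],[0,0,0,0,0,0,0.3],[0,0,0,0,0,0,0.3],[0,0,0,0,0,0,0.3],[0,0,0,0,0,0,0.3],[0,0,0,0,0,0,0.3],[0,0,-0.1,0,0,0,0.3],[0,0,-0.4,0,0,0,0.3],[0,0,-0.7,0,0,1,0.3],[0,0,-0.8,0,0,1,0.3],[0,0,-0.8,0,0,1,0.3],[0,0,-0.4,0,0,1,0.3],[0,0,-0.2,0,0,1,0.3],[0,0,0,0,0,1,0.3],[0,0,0,0,0,1,0.3],[0,0,0,0,0,0.57,0.3],[0,0,0,0,0,0,0.3]]'; python3 go.py s 147.7 90
```

```text
t: 37.3
ee_pos: [593.8, -110.2, 49.3]
orientation: [-2.915, -1.172, 0.0]
ft_force: [-0.2, -0.1, 0.2]
width: 88.0
grasp_force: 0.0
t 37.3 pos [ 593.8 -110.2   49.3] psi 0.765 tilt 0.01 w 88.0 F [-0.2 -0.1  0.2] j6 0.6
target [ 593.7  -111.     49.      0.76] A [-0.016  0.014  0.008] B [-0.016  0.014  0.008] turnz 0.01
t: 39.3
ee_pos: [593.2, -110.1, 186.2]
orientation: [-3.141, 0.046, 0.001]
ft_force: [0.0, -0.3, -4.2]
width: 40.1
grasp_force: 30.0
t 39.3 pos [ 593.2 -110.1  186.2] psi -0.029 tilt 0.03 w 40.1 F [ 0.  -0.3 -4.2] j6 1.4
target [ 5.3530e+02  2.8282e+02  9.0000e+01 -3.0000e-02] A [-1.736 -9.775  2.405] B [-1.722 -9.778  2.405] turnz -0.01
```

```bash
python3 -m jog '[[-0.05,-0.4,0,0,0,0,0.3],[-0.15,-0.7,0,0,0,0,0.3],[-0.15,-0.85,0,0,0,0,0.3],[-0.15,-0.85,0,0,0,0,0.3],[-0.15,-0.85,0,0,0,0,0.3],[-0.15,-0.85,0,0,0,0,0.3],[-0.15,-0.85,0,0,0,0,0.3],[-0.15,-0.85,0,0,0,0,0.3],[-0.15,-0.85,0,0,0,0,0.3],[-0.15,-0.85,0,0,0,0,0.3],[-0.15,-0.85,0,0,0,0,0.3],[-0.15,-0.6,0,0,0,0,0.3],[-0.036,-0.3,0,0,0,0,0.3],[0,-0.125,0,0,0,0,0.3],[0,0,0,0,0,0,0.3],[0,0,0,0,0,0,0.3]]'; python3 go.py s 147.5 90.3
```

```text
t: 40.9
ee_pos: [535.8, 281.6, 185.4]
orientation: [3.141, -0.046, -0.0]
ft_force: [-0.3, -0.1, -4.6]
width: 40.0
grasp_force: 30.0
t 40.9 pos [535.8 281.6 185.4] psi -0.03 tilt 0.03 w 40.0 F [-0.3 -0.1 -4.6] j6 2.06
target [ 5.3510e+02  2.8283e+02  9.0300e+01 -3.0000e-02] A [-0.018 -0.03   2.378] B [-0.018 -0.03   2.378] turnz -0.01
```

```bash
python3 -m jog '[[-0.01,-0.03,0.3,0,0,0,0.3],[0,0,0.5,0,0,0,0.3],[0,0,0.5,0,0,0,0.3],[0,0,0.4,0,0,0,0.3],[0,0,0.3,0,0,0,0.3],[0,0,0.2,0,0,0,0.3],[0,0,0,0,0,0,0.3],[0,0,0,0,0,0,0.3]]'; python3 go.py s 147.5 90.3
```

```text
t: 41.7
ee_pos: [535.7, 283.9, 97.8]
orientation: [-3.141, 0.046, -0.001]
ft_force: [-0.7, -0.2, -3.7]
width: 39.9
grasp_force: 30.0
t 41.7 pos [535.7 283.9  97.8] psi -0.029 tilt 0.03 w 39.9 F [-0.7 -0.2 -3.7] j6 2.07
target [ 5.3510e+02  2.8283e+02  9.0300e+01 -3.0000e-02] A [-0.014  0.028  0.187] B [-0.014  0.028  0.187] turnz -0.01
```

```bash
python3 -m jog '[[-0.01,0.028,0.06,0,0,0,0.3],[0,0,0.05,0,0,0,0.3],[0,0,0.04,0,0,0,0.3],[0,0,0.02,0,0,0,0.3],[0,0,0.015,0,0,0,0.3],[0,0,0,0,0,0,0.3]]'; python3 go.py s 147.5 90.3
```

```text
t: 42.3
ee_pos: [534.9, 282.7, 90.6]
orientation: [-3.141, 0.046, -0.0]
ft_force: [-3.5, -1.0, 3.1]
width: 40.0
grasp_force: 30.0
t 42.3 pos [534.9 282.7  90.6] psi -0.029 tilt 0.01 w 40.0 F [-3.5 -1.   3.1] j6 2.07
target [ 5.3510e+02  2.8283e+02  9.0300e+01 -3.0000e-02] A [ 0.004 -0.003  0.008] B [ 0.004 -0.003  0.008] turnz -0.01
```

Landed. Release, lift, retreat and look.

```bash
python3 -m jog '[[0,0,0,0,0,0,0.6],[0,0,0,0,0,0,0.8],[0,0,0,0,0,0,1],[0,0,0,0,0,0,1],[0,0,-0.3,0,0,0,1],[0,0,-0.8,0,0,0,1],[0,0,-0.9,0,0,0,1],[0,0,-0.9,0,0,0,1],[0,0,-0.5,0,0,0,1],[0,0.5,0,0,0,0,1],[0,1,0,0,0,0,1],[0,1,0,0,0,0,1],[0,1,0,0,0,0,1],[0,1,0,0,0,0,1],[0,1,0,0,0,0,1],[0,1,0,0,0,0,1],[0,1,0,0,0,0,1],[0,1,0,0,0,0,1],[0,0.5,0,0,0,0,1],[0,0,0,0,0,0,1]]'
python3 - <<'E'
from ov import *
I=[(sb,[539.6,282.7,-.028])]
for n,c,k in(("top",(150,310,130,240),3.7),("scene",(160,340,330,450),3.3)):overlay(n,I,c,f"pics/e_{n}.png",k)
a,b=[cv2.imread(f"pics/e_{n}.png") for n in("top","scene")];o=np.zeros((600,800,3),np.uint8)
o[:a.shape[0],:a.shape[1]]=a;o[:594,404:800]=b[:,:396];cv2.imwrite("pics/end1.png",o)
E
```

```text
t: 44.3
ee_pos: [523.0, -80.1, 225.3]
orientation: [3.141, -0.052, -0.002]
ft_force: [0.4, 1.3, -0.7]
width: 87.8
grasp_force: 0.0
```

View pics/end1.png

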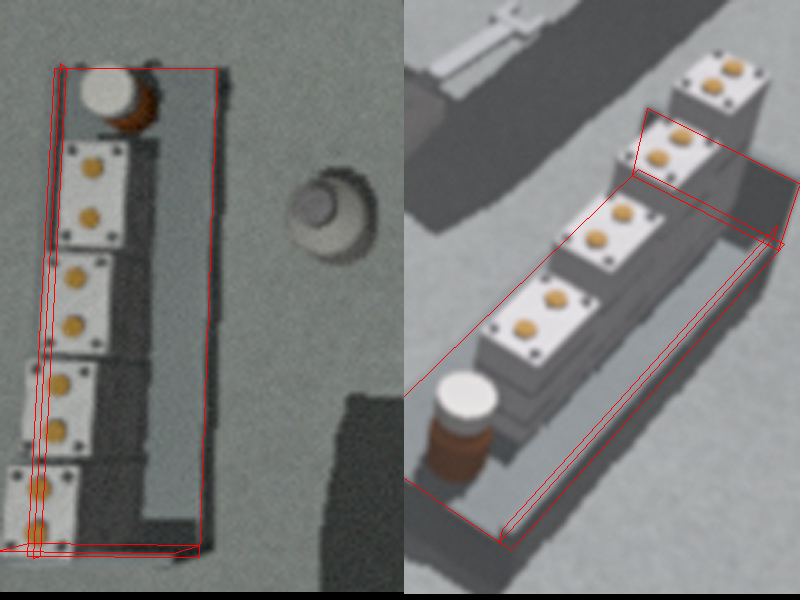

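Run:
```python
from ov import *
I=[]
for h,x,y in((130,416,286.1),(110,472.4,284.4),(90,534.9,282.7),(70,603.1,280.9)):
    b=mbox(h,45)[0].copy();b[:,2]=45+h;I.append(([b],[x,y,-.028]))
overlay("top",I,(185,305,125,172),"pics/f1.png",5)
overlay("scene",I,(165,290,345,445),"pics/f2.png",4.8)
a,b=cv2.imread("pics/f1.png"),cv2.imread("pics/f2.png");o=np.zeros((600,800,3),np.uint8)
o[:a.shape[0],:a.shape[1]]=a;o[:b.shape[0],260:260+b.shape[1]]=b;cv2.imwrite("pics/end2.png",o)
print(np.round(ctrl.get_obs()["t"],2))
```

```text
44.5
```

View pics/end2.png

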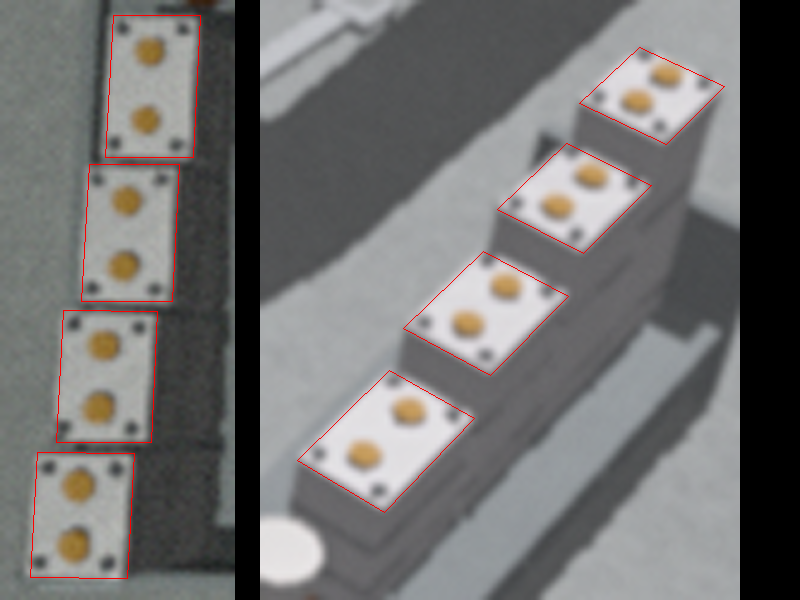

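All four tops sit on their expected outlines to within about 1 mm in both views, which puts the gaps at about 3 to 6 mm. Nothing has tipped, so I'm handing in the job.

```bash
python3 -c "
from workcell import ctrl
print(ctrl.close_job())"
```

```text
the job is handed in; nothing more can be done
None
```

The job is handed in after about 44.5 s: the four modules stand upright in one row along the middle of the shelf, tallest (130) at the end plate, then 110, 90 and 70, with gaps of about 3–6 mm by the camera check; the judge's verdict was not reported.

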